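# Fetch the wheel bearing from behind the containers

### The job

The cleaned wheel bearing was left in the drip tray behind the spray can, the brake-fluid bottle and the oil flask: stand all three containers out of the way on the rubber mat, then lift out the bearing and slip it over the stub axle, fully home on the shoulder. Then stand each container back in the drip tray on the very spot where it stood. Lower everything all the way down before letting go, never drop anything or tip a container over, and leave the grease tin, screwdriver and spanner alone.

Things in the scene. Friction and masses are not known exactly. Their poses are not given: they have to be found in the camera images.
- spray_can: Upright aerosol can of brake cleaner, round, blue with a white band, 55 mm in diameter; white cap 148 to 186 mm above its underside, 44 mm in diameter at its foot and 42 mm near its flat top. Height 186 mm, about 0.24 kg. Origin: centre of the underside, z up. At first it stands in the drip tray in front of the bearing. Hold it by the cap.
- fluid_bottle: Upright round yellow bottle of brake fluid with a white and red label, 60 mm in diameter up to 95 mm, then a shoulder; black cap 131 to 158 mm above its underside, 36 mm in diameter. Height 158 mm, about 0.3 kg. Origin: centre of the underside, z up. At first it stands in the drip tray in front of the bearing. Hold it by the cap.
- oil_flask: Upright black oil flask with green labels, 46 mm (its x) by 66 mm (its y) in plan up to 118 mm, then a shoulder; red round cap on the centre line, 139 to 166 mm above its underside, 34 mm in diameter. Height 166 mm, about 0.36 kg. Origin: centre of the underside, z up. At first it stands in the drip tray in front of the bearing. Hold it by the cap.
- bearing: Steel wheel bearing lying flat: a ring 64 mm in outer diameter, 33 mm bore, 37 mm high, with an orange seal ring on its upper face, 0.42 kg. Origin: on its axis at the underside, z up. At first it lies in the drip tray beyond the three containers, which crowd it; once they are gone its surroundings are free.
- tray: Fixed sheet-metal drip tray, 195 mm (its x) by 290 mm (its y), walls 25 mm high and 3 mm thick; things in it stand on its floor 3 mm above the bench. Origin: centre of the underside; x points away from the robot, give or take 0.2 rad. The containers stand about 80 mm apart in a row along its y, the bearing beyond the middle one.
- mat: Fixed black rubber bench mat with a yellow line along each long edge, 250 mm (its x) by 130 mm (its y), 4 mm thick: the side area. Origin: centre of the underside. It lies left or right of the tray.
- stub_axle: Fixed upright stub axle on a green plate 130 mm square, left or right of the tray. Plate up to 10 mm, dark 100 mm square flange to 22 mm (bolt heads to 29), shoulder 44 mm in diameter to 34 mm, journal 28 mm in diameter to 72 mm, taper to 20 mm at 80 mm, threaded end to 98 mm. Origin: on the axis at bench height, z up. A bearing fully home has its underside at 34 mm, on the shoulder.
- grease_tin: Bystander: loose red tin with a steel lid, 75 mm in diameter, 62 mm high, on the bench beyond the tray to the left. Origin: centre of the underside.
- screwdriver: Bystander: loose screwdriver lying on the bench between the robot and the tray, roughly crosswise. Origin: at its middle, on the bench.
- spanner: Bystander: loose steel spanner lying on the bench beyond the tray to the right. Origin: at its middle, on the bench.
Not all that is in view belongs to the job. Leave any turquoise look-alike of the oil_flask alone.

How it is judged (in metres and radians):
On the way, in this order (a step that is already met when the one before it is completed fails the run):
1. all three containers stand upright and released on the rubber mat, the bearing still in the tray (x of spray_can in the frame of mat between -0.115 and 0.115 m and y of spray_can in the frame of mat between -0.055 and 0.055 m and z of spray_can in the frame of mat between 0 and 0.009 m and angle between each of spray_can, fluid_bottle, oil_flask's own z axis and vertical below 0.1 rad and linear speed of each of spray_can, fluid_bottle, oil_flask below 0.02 m/s and contact force between each of spray_can, fluid_bottle, oil_flask and the fingers below 0.3 N and x of fluid_bottle in the frame of mat between -0.115 and 0.115 m and y of fluid_bottle in the frame of mat between -0.055 and 0.055 m and z of fluid_bottle in the frame of mat between 0 and 0.009 m and x of oil_flask in the frame of mat between -0.115 and 0.115 m and y of oil_flask in the frame of mat between -0.055 and 0.055 m and z of oil_flask in the frame of mat between 0 and 0.009 m and distance of bearing from where it was at the start of the episode below 0.04 m), for 0.2 s.
2. the bearing is fully home on the stub axle and released, while the containers still stand on the mat (horizontal distance between bearing and stub_axle below 0.005 m and z of bearing in the frame of stub_axle between 0.03 and 0.038 m and angle between each of bearing, spray_can, fluid_bottle, oil_flask's own z axis and vertical below 0.1 rad and linear speed of each of bearing, spray_can, fluid_bottle, oil_flask below 0.02 m/s and contact force between each of bearing, spray_can, fluid_bottle, oil_flask and the fingers below 0.3 N and x of spray_can in the frame of mat between -0.115 and 0.115 m and y of spray_can in the frame of mat between -0.055 and 0.055 m and z of spray_can in the frame of mat between 0 and 0.009 m and x of fluid_bottle in the frame of mat between -0.115 and 0.115 m and y of fluid_bottle in the frame of mat between -0.055 and 0.055 m and z of fluid_bottle in the frame of mat between 0 and 0.009 m and x of oil_flask in the frame of mat between -0.115 and 0.115 m and y of oil_flask in the frame of mat between -0.055 and 0.055 m and z of oil_flask in the frame of mat between 0 and 0.009 m), for 0.2 s.
At the end, for the whole second after the job is handed in: The bearing sits on the stub axle's shoulder (axis within 5 mm, underside 30 to 38 mm above the bench, level within 0.1 rad), each container stands upright (within 0.1 rad) in the drip tray within 15 mm of where it stood at the start, and all are released and at rest (horizontal distance between bearing and stub_axle below 0.005 m and z of bearing in the frame of stub_axle between 0.03 and 0.038 m and angle between each of bearing, spray_can, fluid_bottle, oil_flask's own z axis and vertical below 0.1 rad and linear speed of each of bearing, spray_can, fluid_bottle, oil_flask below 0.02 m/s and contact force between each of bearing, spray_can, fluid_bottle, oil_flask and the fingers below 0.3 N and distance of each of spray_can, fluid_bottle, oil_flask from where it was at the start of the episode below 0.015 m); the robot touches nothing.
It fails at once if a container is tipped over (more than 0.6 rad) (angle between any of spray_can, fluid_bottle, oil_flask's own z axis and vertical above 0.6 rad).
It fails at once if a container or the bearing is dropped: falling free, touched by nothing, with its underside over 20 mm (container) or 50 mm (bearing) above the bench ((contact force between spray_can and anything else below 0.01 N and height (world z) of spray_can above 0.02 m) or (contact force between fluid_bottle and anything else below 0.01 N and height (world z) of fluid_bottle above 0.02 m) or (contact force between oil_flask and anything else below 0.01 N and height (world z) of oil_flask above 0.02 m) or (contact force between bearing and anything else below 0.01 N and height (world z) of bearing above 0.05 m)).
It fails at once if the grease tin, the screwdriver or the spanner is moved by more than 20 mm (distance of any of grease_tin, screwdriver, spanner from where it was at the start of the episode above 0.02 m).
It also fails if it takes over 138 s, if anything falls off the work surface, if the arm or the gripper's body presses on something with over 40 N, if the wrist force passes 120 N, or if a joint passes its speed limit or range.

### The arm

A 6-joint arm with a two-finger parallel gripper is mounted at the origin on the work surface. World frame = base frame: x ahead of the robot, y to its left, z up, the work surface at z = 0. Lengths are in mm, angles in rad, forces in N, time in s.
With the tool pointing down it reaches from about 400 to 925 mm from the base axis. Payload 12.5 kg.
Tool frame: the origin (TCP) lies midway between the tips of the shut fingers; the grasp point (between the pads) lies behind it (bot.tcp_to_grasp is the z of the grasp point in the tool frame, in mm); z points along the fingers, y is the direction in which the jaws open and shut (so a half turn about z gives the same grasp; the last joint's range is limited). The gripper opens to 95 mm and grips with 3 to 60 N. Pads are 20 mm wide; open, the fingers measure 119 mm over their backs; the gripper's body (75 mm by 180 mm) begins 59 mm behind the grasp point.
Start: joints at [1.03, 0.491, 1.559, -0, 1.092, -0.106], TCP at [263.254, 566.872, 214.661] pointing down, gripper open.
Joint ranges: [-3.1, 3.1], [-0.84, 2.19], [0.05, 2.79], [-1.13, 4.28], [0.06, 2.93], [-2.69, 2.69]. Speed limits (rad/s): [2.22, 2.22, 2.79, 3.14, 3.14, 3.14].

### API

Orientations are given as a rotation vector (axis times angle).
In Python, from rig import bot gives the robot as it stands. The module is installed in compiled form; this text tells all that it offers.
- The arm moves only by the tool carry_out, never from a script. Its argument "steps" is a list of rows, each a list of 2 entries, a list of its own where there are three numbers: the shift along the tool's x, y, z in mm, then the turn about the tool's z in rad. In form: [[[dx, dy, dz], spin], ...]. A call has 1 to 5 rows; each row is the pose to reach, as a shift and turn from the pose measured when the call began, along the tool's axes at that moment; what a row does not reach only later rows make up. A row lasts 1/10 s, in which the tool goes at most 50 mm and 8.59 degrees, less where a joint would pass 70% of its speed; a pose out of reach is approached as far as the arm can. A call with a gripper value outside its range is refused whole. "gripper" is the finger opening in mm, from 0 to 95.1, set as the call begins (left out, the last holds). The fingers move at their own pace and stop on an object; "newtons" is the grip in N (left out, the last holds). Time passes only in rows, so rows that repeat a pose let the fingers close. It gives the time, the measured TCP pose, the force and the opening at its end, in the units of the state.
- bot.sense(): the state, without advancing time (a new reading comes with each control period).
- bot.grab_frame(name): name is "scene" or "top" or "wrist"; returns a dict with "img" (480x640x3 uint8, red, green, blue), "vertical_fov" (degrees; the focal length in pixels is half the picture's height over the tangent of half this angle, whatever the lens; pixels are square), "cx", "cy" (the principal point, pixels), "world_to_cam" (4x4, takes a point from world to camera coordinates); the wrist camera has in their place "tool_from_camera" (4x4, takes a point from camera to tool coordinates, whose origin is the TCP and whose axes are the flange's). Camera axes: x right, y down, z forward; pixel columns grow to the right and rows downward; lengths in mm; the calibration is good to about 2 mm. A picture is of the moment at which its call begins: read the wrist's pose just before it. There is no depth.
- bot.job_done(): hands the job in, once; it reports no verdict.
The state is a dict: "time_s": time; "joint_positions": joint angles; "qd": joint speeds; "tau": joint torques, N m; "tcp_pos": TCP position; "orientation": TCP orientation; "wrist_force": force on the tool from outside, world axes, zero at the start; "wrist_torque": the same for the moment, N m; "gripper_width": finger opening in mm.
Only numpy, scipy, OpenCV 4.12 (cv2) and the standard library are available. Lean on these libraries where they do the work, as an engineer would, in place of code of your own. Each camera call takes 0.05 s, during which the arm holds its last target. There are 200 camera calls.

## Working session

There is one attempt and no reset: what is moved stays moved. The work goes in short steps, Python scripts to look and compute and a tool call to move; the robot and the scene stay as the last step left them, time stands still between calls to the robot, and variables do not carry over. Pictures are saved under pics/ and viewed, about 12 in all and at most 16, crops included, and the job is handed in when it is done.

Besides the shell and the picture viewer there is one more tool, called after ">>>" by a JSON object that holds its "op" and its "data", one argument or row to a line. carry_out: Moves the arm, as the interface text tells. Its arguments: {"type":"object","properties":{"steps":{"type":"array"},"gripper":{"type":"number"},"newtons":{"type":"number"}},"required":["steps"]}

```bash
mkdir -p pics; ls; python3 - <<'E'
from rig import bot
import cv2
print(bot.sense()); print(bot.tcp_to_grasp)
for n in("scene","top"):
    f=bot.grab_frame(n); cv2.imwrite(f"pics/{n}0.png",f["img"][:,:,::-1])
    print(n,f["vertical_fov"],f["cx"],f["cy"],f["world_to_cam"].tolist())
f=bot.grab_frame("wrist");print(f["vertical_fov"],f["cx"],f["cy"],f["tool_from_camera"].tolist())
E
```

```text
pics
{'time_s': 0.0, 'joint_positions': array([ 1.03042090e+00,  4.91558178e-01,  1.55946659e+00, -1.66052996e-05,
        1.09167616e+00, -1.05599188e-01]), 'qd': array([-1.07598134e-03, -6.92961752e-04,  1.77008263e-05, -1.21628791e-04,
       -1.12152717e-03, -3.60717812e-04]), 'tau': array([ 2.24584757e-03, -6.12649870e+01, -2.58187616e+01,  6.93263789e-02,
        4.81950038e-02, -1.00560819e-04]), 'tcp_pos': array([263.10969277, 566.64816223, 214.0566979 ]), 'orientation': array([-6.77493858e-01, -3.06732479e+00,  1.65802821e-03]), 'wrist_force': array([0.10040761, 0.37941524, 0.11222095]), 'wrist_torque': array([0.01514786, 0.01743012, 0.04937594]), 'gripper_width': 95.46677303695542}
-18.8
scene 52.76935588062753 316.44437313031904 245.048244921217 [[0.3756066142666111, 0.9267721700580858, -0.0036077867176352225, -208.25619901475113], [0.6874565741619376, -0.2812221742361926, -0.669565192762737, -387.324094173925], [-0.6215489763169959, 0.24901291838717002, -0.7427445297783077, 1459.4513817204486], [0.0, 0.0, 0.0, 1.0]]
top 57.9000323347527 310.21061997000646 238.69326465561304 [[0.028063839782544866, -0.9995874584942519, 0.0061101323768030175, -30.842515183417266], [-0.9859388207567348, -0.028686949954088197, -0.16462594153762944, 584.5948046199846], [0.16473330756552848, -0.0014041806628900786, -0.9863371460384056, 815.8300962351033], [0.0, 0.0, 0.0, 1.0]]
63.812121800869534 317.6204266697042 239.8995398686797 [[-1.9850148335607714e-05, -0.9579387319193918, -0.28697279573966106, 82.62586845974991], [0.9999999685408469, 5.274190479295735e-05, -0.0002452276388288537, 1.0854087049128047], [0.00025004854524224627, -0.28697279157954525, 0.9579387007365169, -169.81987912927357], [0.0, 0.0, 0.0, 1.0]]
```

View pics/scene0.png

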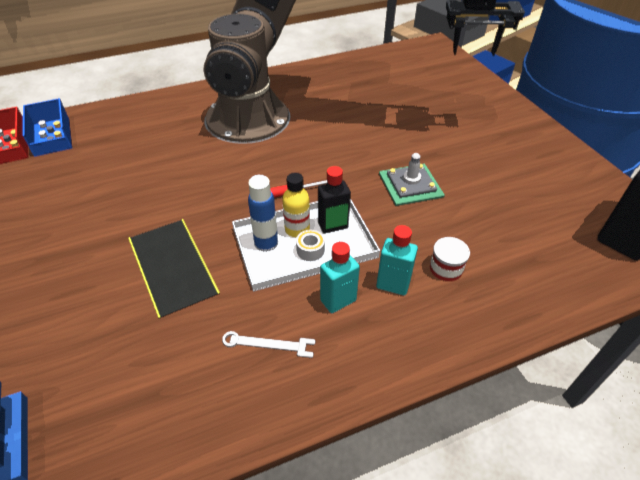

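View pics/top0.png

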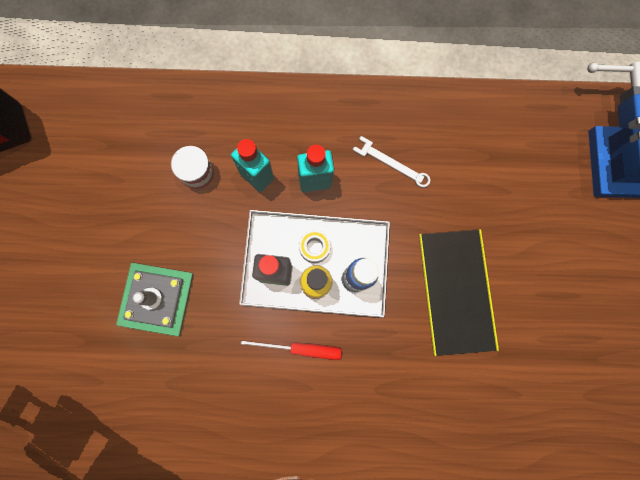

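The scene view shows the three containers at about (262,210), (296,205) and (334,200), with the bearing at (310,245). In the top view the caps are at red (268,265), black (317,279) and white (365,271). The bearing is at (315,247), the axle tip at (138,299) and the mat at (459,292). Two turquoise look-alikes stand beyond the tray. Next I'll enlarge the top view.

```bash
cat > h.py <<'E'
import numpy as np, cv2
from scipy.spatial.transform import Rotation as R
from rig import bot
def ray_hit(f,uv,z,Tc=None):
    """pixel -> world xy at height z. Tc: world_from_cam"""
    if Tc is None: Tc=np.linalg.inv(f["world_to_cam"])
    F=240/np.tan(np.radians(f["vertical_fov"])/2)
    d=Tc[:3,:3]@np.array([(uv[0]-f["cx"])/F,(uv[1]-f["cy"])/F,1]); o=Tc[:3,3]
    return (o+d*(z-o[2])/d[2])[:2].round(1)
def wrist():
    s=bot.sense(); T=np.eye(4); T[:3,:3]=R.from_rotvec(s["orientation"]).as_matrix(); T[:3,3]=s["tcp_pos"]
    f=bot.grab_frame("wrist"); return f,T@f["tool_from_camera"],s
def move(dst,yaw=None):
    """shift in tool axes to world TCP dst; spin so tool y axis lies at world angle yaw (mod pi)"""
    s=bot.sense(); M=R.from_rotvec(s["orientation"]).as_matrix()
    d=M.T@(np.array(dst,float)-s["tcp_pos"]); y0=np.arctan2(M[1,1],M[0,1])
    sp=None
    if yaw is not None: sp=(-(yaw-y0)+np.pi/2)%np.pi-np.pi/2   # tool z down: spin + = yaw -
    print("t",round(s["time_s"],2),"tcp",s["tcp_pos"].round(1),"yaw",round(y0,3),"shift",d.round(1),"spin",sp,"q6",s["joint_positions"][5].round(2),"F",s["wrist_force"].round(1),"w",round(s["gripper_width"],1))
E
python3 - <<'E'
import cv2
a=cv2.imread("pics/top0.png")
cv2.imwrite("pics/c1.png",cv2.resize(a[195:365,230:400],None,fx=3.5,fy=3.5,interpolation=cv2.INTER_CUBIC))
b=cv2.resize(a[220:360,110:200],None,fx=4,fy=4,interpolation=cv2.INTER_CUBIC);c=cv2.resize(a[220:360,410:505],None,fx=4,fy=4,interpolation=cv2.INTER_CUBIC)
cv2.imwrite("pics/c2.png",cv2.hconcat([b,c]))
E
```

```text
(no output)
```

View pics/c1.png

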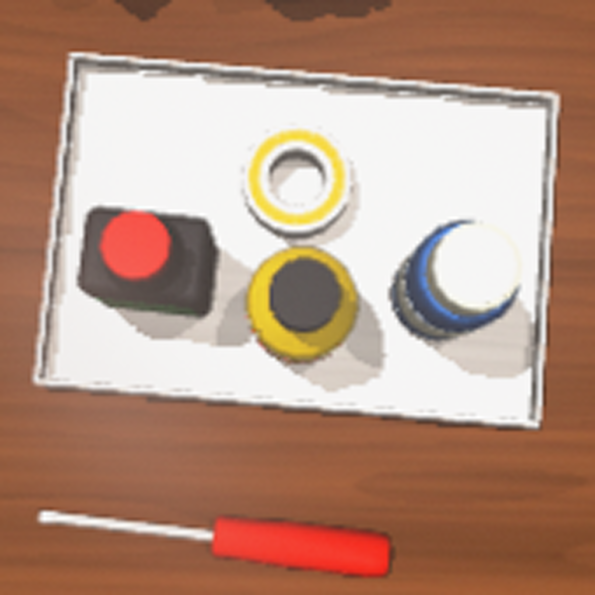

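View pics/c2.png

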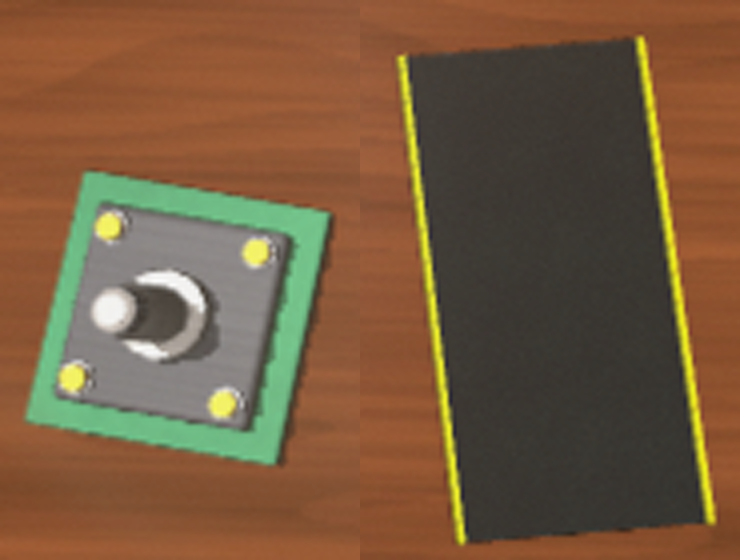

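The crop shows the cap centres at red (135,244), black (306,293) and white (474,266), with the bearing at (298,183). The second crop shows the axle tip at (115,310), plus the plate and mat corners.

```bash
python3 - <<'E'
from h import *
f=bot.grab_frame("top")
p=lambda u,v,z: ray_hit(f,(230+u/3.5,195+v/3.5),z)
for n,u,v,z in(("flask",135,244,169),("bottle",306,293,161),("can",474,266,189),("bearing",298,183,40)): print(n,p(u,v,z))
tr=np.array([p(u,v,25) for u,v in((72,53),(558,95),(538,425),(37,382))]);print("tray",tr.mean(0),tr.tolist())
q=lambda u,v,z: ray_hit(f,(110+u/4,220+v/4),z)
print("tip",q(115,310,98)); a=np.array([q(u,v,10) for u,v in((85,172),(330,213),(278,465),(27,420))]);print("plate",a.mean(0))
m=np.array([ray_hit(f,(410+(u-360)/4,220+v/4),4) for u,v in((398,55),(642,38),(715,523),(460,545))]);print("mat",m.mean(0),m.tolist())
f=bot.grab_frame("scene")
move((500,-100,300),0)
E
```

```text
flask [518.4  55.3]
bottle [497.7 -28.2]
can [ 510.6 -106.2]
bearing [569.5 -24.5]
tray [540.85  -27.375] [[645.4, 110.8], [628.5, -176.5], [436.7, -164.8], [452.8, 121.0]]
tip [458.7 296.7]
plate [458.425 297.325]
mat [ 492.05 -322.05] [[609.9, -243.7], [622.8, -372.6], [374.9, -400.4], [360.6, -271.5]]
t 0.25 tcp [263.2 566.8 214.4] yaw 1.136 shift [-495.6 -505.   -85.4] spin 1.1360207770166975 q6 -0.11 F [-0.5  0.5  0. ] w 95.0
```

>>> {"op": "carry_out", "data": {
  "steps": [
    [[-35,-35,-17],0.149],
    [[-70,-70,-34],0.298],
    [[-105,-105,-51],0.447],
    [[-140,-140,-68],0.596],
    [[-175,-175,-85],0.745]
  ],
  "gripper": 66,
  "newtons": 25
}}

```text
time_s: 0.75
tcp_pos: [344.6, 343.0, 296.3]
orientation: [1.755, 2.606, -0.001]
wrist_force: [1.0, 0.1, -0.2]
gripper_width: 67.0
```

```bash
python3 - <<'E'
from h import *
move((511,-106,280),0)
E
```

```text
t 0.75 tcp [344.6 343.  296.3] yaw 0.385 shift [-478.6  -14.5   16.4] spin 0.3852155303491429 q6 0.26 F [ 1.   0.1 -0.2] w 67.0
```

>>> {"op": "carry_out", "data": {
  "steps": [
    [[-48,-1,2],0.14],
    [[-96,-3,3],0.28],
    [[-144,-4,5],0.385],
    [[-192,-6,6],0.385],
    [[-240,-7,8],0.385]
  ]
}}

```text
time_s: 1.25
tcp_pos: [428.5, 116.0, 288.6]
orientation: [2.221, 2.221, 0.0]
wrist_force: [0.6, 0.6, -0.6]
gripper_width: 65.8
```

```bash
python3 - <<'E'
from h import *
move((511,-106,260),0)
E
```

```text
t 1.25 tcp [428.5 116.  288.6] yaw 0.0 shift [-222.    82.5   28.7] spin 0.00013713928819369947 q6 0.12 F [ 0.6  0.6 -0.6] w 65.8
```

>>> {"op": "carry_out", "data": {
  "steps": [
    [[-48,17,6],0],
    [[-96,35,12],0],
    [[-144,52,18],0],
    [[-192,70,24],0],
    [[-222,82,29],0]
  ]
}}

```text
time_s: 1.75
tcp_pos: [511.0, -108.7, 259.5]
orientation: [2.222, 2.22, 0.001]
wrist_force: [0.1, 1.2, -0.0]
gripper_width: 66.0
```

>>> {"op": "carry_out", "data": {
  "steps": [
    [[0,0,0],0],
    [[0,0,0],0]
  ]
}}

```text
time_s: 1.95
tcp_pos: [510.8, -109.3, 259.0]
orientation: [-2.225, -2.218, 0.0]
wrist_force: [0.1, 0.3, 0.1]
gripper_width: 65.9
```

```bash
python3 - <<'E'
from h import *
f,T,s=wrist(); cv2.imwrite("pics/w1.png",f["img"][:,:,::-1]); np.save("T1.npy",T)
move((511,-106,260),0)
E
```

```text
t 2.0 tcp [ 510.6 -108.4  259.3] yaw -0.002 shift [ 2.4  0.4 -0.7] spin -0.001580760587736263 q6 -0.33 F [-0.6  0.  -0.2] w 65.5
```

View pics/w1.png

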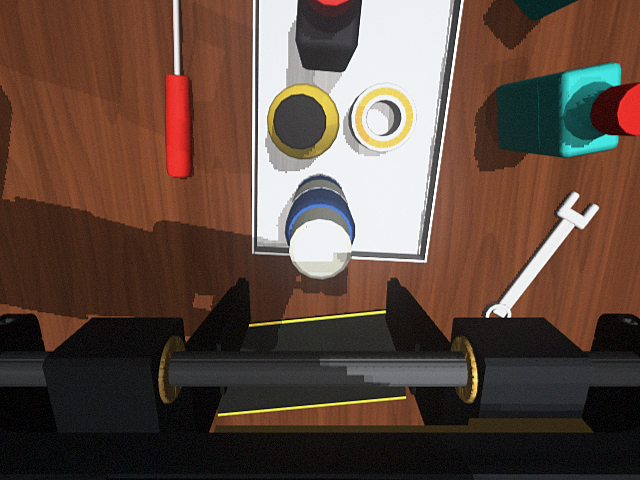

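The wrist view (picture 5) shows the can cap top centred at (320,248), the bottle cap at (301,121) and the bearing at (383,118).

```bash
python3 - <<'E'
from h import *
f=bot.grab_frame("wrist");T=np.load("T1.npy")
for u,z in(((320,248),189),((301,121),161),((383,118),40)): print(ray_hit(f,u,z,T))
E
```

```text
[ 511.6 -103.9]
[499.2 -24.4]
[573.  -20.9]
```

>>> {"op": "carry_out", "data": {
  "steps": [
    [[3,0.5,30],0],
    [[3.5,0.5,60],0],
    [[3.5,0.5,90],0],
    [[3.5,0.5,104],0],
    [[3.5,0.5,104],0]
  ]
}}

```text
time_s: 2.55
tcp_pos: [510.3, -102.8, 154.4]
orientation: [-2.219, -2.221, 0.001]
wrist_force: [-1.1, 0.6, 0.1]
gripper_width: 66.0
```

>>> {"op": "carry_out", "data": {
  "steps": [
    [[0,0,0],0],
    [[0,0,0],0],
    [[0,0,0],0],
    [[0,0,0],0],
    [[0,0,0],0]
  ],
  "gripper": 30
}}

```text
time_s: 3.05
tcp_pos: [510.8, -103.0, 155.3]
orientation: [-2.22, -2.222, -0.0]
wrist_force: [0.7, 0.1, 7.2]
gripper_width: 43.0
```

```bash
python3 - <<'E'
from h import *
move((511,-106,260),0)
E
```

```text
t 3.05 tcp [ 510.8 -103.   155.3] yaw 0.001 shift [-3.000e+00  1.000e-01 -1.047e+02] spin 0.0010447195738798598 q6 -0.33 F [0.7 0.1 7.2] w 43.0
```

>>> {"op": "carry_out", "data": {
  "steps": [
    [[0,0,-10],0],
    [[0,0,-35],0],
    [[0,0,-60],0],
    [[-20,7,-70],0],
    [[-50,17,-70],0]
  ]
}}

```text
time_s: 3.55
tcp_pos: [528.2, -152.7, 227.7]
orientation: [2.217, 2.223, 0.002]
wrist_force: [0.3, 0.1, -2.6]
gripper_width: 43.0
```

>>> {"op": "carry_out", "data": {
  "steps": [
    [[-40,13,0],0],
    [[-80,27,0],0],
    [[-120,40,0],0],
    [[-145,50,0],0],
    [[-159,54,0],0]
  ]
}}

```text
time_s: 4.05
tcp_pos: [582.7, -313.5, 227.7]
orientation: [2.219, 2.222, 0.001]
wrist_force: [-0.4, 1.6, -2.1]
gripper_width: 43.0
```

>>> {"op": "carry_out", "data": {
  "steps": [
    [[0,0,0],0],
    [[0,0,20],0],
    [[0,0,40],0],
    [[0,0,55],0],
    [[0,0,60],0]
  ]
}}

```text
time_s: 4.55
tcp_pos: [582.0, -311.7, 166.5]
orientation: [-2.218, -2.223, -0.001]
wrist_force: [1.1, -1.4, -2.3]
gripper_width: 43.0
```

>>> {"op": "carry_out", "data": {
  "steps": [
    [[0,0,3],0],
    [[0,0,6],0],
    [[0,0,8],0],
    [[0,0,9.5],0],
    [[0,0,10.5],0]
  ]
}}

```text
time_s: 5.05
tcp_pos: [582.1, -311.8, 156.3]
orientation: [-2.218, -2.223, -0.001]
wrist_force: [0.5, 0.6, 7.3]
gripper_width: 42.9
```

>>> {"op": "carry_out", "data": {
  "steps": [
    [[0,0,0],0]
  ]
}}

```text
time_s: 5.15
tcp_pos: [582.2, -311.9, 156.6]
orientation: [-2.219, -2.223, -0.001]
wrist_force: [-0.5, -0.2, -2.4]
gripper_width: 43.4
```

>>> {"op": "carry_out", "data": {
  "steps": [
    [[0,0,1],0],
    [[0,0,1.5],0]
  ]
}}

```text
time_s: 5.35
tcp_pos: [582.6, -312.2, 156.3]
orientation: [2.218, 2.223, 0.002]
wrist_force: [-1.1, 1.3, 9.3]
gripper_width: 42.5
```

>>> {"op": "carry_out", "data": {
  "steps": [
    [[0,0,0.5],0],
    [[0,0,0.5],0],
    [[0,0,0.5],0],
    [[0,0,0],0]
  ],
  "gripper": 66
}}

```text
time_s: 5.75
tcp_pos: [582.5, -312.2, 156.2]
orientation: [2.218, 2.223, 0.002]
wrist_force: [0.2, -0.6, 0.5]
gripper_width: 64.4
```

>>> {"op": "carry_out", "data": {
  "steps": [
    [[0,0,-20],0],
    [[0,0,-50],0],
    [[0,0,-80],0],
    [[40,-14,-90],0],
    [[88,-25,-90],0]
  ]
}}

```text
time_s: 6.25
tcp_pos: [557.1, -224.7, 247.5]
orientation: [2.219, 2.218, 0.003]
wrist_force: [0.4, 0.4, -0.2]
gripper_width: 66.1
```

```bash
python3 - <<'E'
from h import *
move((498.5,-26,220),0)
E
```

```text
t 6.25 tcp [ 557.1 -224.7  247.5] yaw -0.0 shift [198.7 -58.7  26.9] spin -0.00024450391109187564 q6 -0.49 F [ 0.4  0.4 -0.2] w 66.1
```

>>> {"op": "carry_out", "data": {
  "steps": [
    [[40,-12,5],0],
    [[85,-25,10],0],
    [[130,-38,18],0],
    [[175,-52,26],0],
    [[199,-58.5,27],0]
  ]
}}

```text
time_s: 6.75
tcp_pos: [496.9, -23.0, 219.4]
orientation: [2.219, 2.221, 0.002]
wrist_force: [1.2, -0.2, 0.5]
gripper_width: 65.5
```

>>> {"op": "carry_out", "data": {
  "steps": [
    [[0,0,15],0],
    [[0,0,40],0],
    [[0,0,65],0],
    [[0,0,83],0],
    [[0,0,83],0]
  ]
}}

```text
time_s: 7.25
tcp_pos: [496.2, -22.9, 134.7]
orientation: [-2.22, -2.222, 0.002]
wrist_force: [-0.4, 0.5, 1.3]
gripper_width: 65.7
```

```bash
python3 - <<'E'
from h import *
move((498.5,-25.5,137),0)
E
```

```text
t 7.25 tcp [496.2 -22.9 134.7] yaw 0.001 shift [-2.6  2.3 -2.3] spin 0.0011761655618469646 q6 -0.18 F [-0.4  0.5  1.3] w 65.7
```

>>> {"op": "carry_out", "data": {
  "steps": [
    [[-2.6,2,-2.5],0],
    [[-2.6,2,-2.5],0]
  ]
}}

```text
time_s: 7.45
tcp_pos: [499.0, -25.9, 138.3]
orientation: [2.22, 2.222, -0.0]
wrist_force: [0.3, -0.1, -0.1]
gripper_width: 66.3
```

>>> {"op": "carry_out", "data": {
  "steps": [
    [[0,0,0],0],
    [[0,0,0],0],
    [[0,0,0],0],
    [[0,0,0],0],
    [[0,0,0],0]
  ],
  "gripper": 24
}}

```text
time_s: 7.95
tcp_pos: [499.0, -25.9, 138.4]
orientation: [2.22, 2.222, -0.0]
wrist_force: [-0.9, -0.3, 2.2]
gripper_width: 35.8
```

```bash
python3 - <<'E'
from h import *
move((492,-322,207),0)
E
```

```text
t 7.95 tcp [499.  -25.9 138.4] yaw 0.001 shift [-296.2   -7.3  -68.4] spin 0.0010310165223852419 q6 -0.18 F [-0.9 -0.3  2.2] w 35.8
```

>>> {"op": "carry_out", "data": {
  "steps": [
    [[0,0,-10],0],
    [[0,0,-35],0],
    [[0,0,-60],0],
    [[-25,0,-70],0],
    [[-60,-1,-70],0]
  ]
}}

```text
time_s: 8.45
tcp_pos: [498.6, -85.6, 210.7]
orientation: [2.215, 2.223, 0.002]
wrist_force: [1.3, 0.1, -2.4]
gripper_width: 35.6
```

>>> {"op": "carry_out", "data": {
  "steps": [
    [[-45,-1,0],0],
    [[-90,-2,0],0],
    [[-135,-3,0],0],
    [[-175,-5,0],0],
    [[-200,-6,0],0]
  ]
}}

```text
time_s: 8.95
tcp_pos: [492.7, -288.3, 211.3]
orientation: [2.217, 2.221, 0.002]
wrist_force: [-0.4, 0.1, -2.5]
gripper_width: 35.5
```

>>> {"op": "carry_out", "data": {
  "steps": [
    [[-25,0,0],0],
    [[-36,0,0],0],
    [[-36,0,20],0],
    [[-36,0,40],0],
    [[-36,0,58],0]
  ]
}}

```text
time_s: 9.45
tcp_pos: [492.9, -323.8, 152.9]
orientation: [2.217, 2.221, 0.002]
wrist_force: [0.1, -0.2, -2.2]
gripper_width: 35.3
```

```bash
python3 - <<'E'
from h import *
move((492,-322,139.4),0)
E
```

```text
t 9.45 tcp [ 492.9 -323.8  152.9] yaw 0.002 shift [ 1.8 -0.9 13.5] spin 0.0019985032842015915 q6 -0.7 F [ 0.1 -0.2 -2.2] w 35.3
```

>>> {"op": "carry_out", "data": {
  "steps": [
    [[0,0,5],0],
    [[0,0,9],0],
    [[0,0,12],0],
    [[0,0,13.5],0],
    [[0,0,14.5],0]
  ]
}}

```text
time_s: 9.95
tcp_pos: [493.4, -324.0, 139.5]
orientation: [2.216, 2.22, 0.003]
wrist_force: [-1.1, 1.9, 12.6]
gripper_width: 35.7
```

>>> {"op": "carry_out", "data": {
  "steps": [
    [[0,0,0.8],0],
    [[0,0,1.2],0]
  ]
}}

```text
time_s: 10.15
tcp_pos: [493.6, -324.2, 139.5]
orientation: [2.215, 2.219, 0.003]
wrist_force: [-1.7, 3.0, 12.2]
gripper_width: 35.5
```

Down, now release, rise and go to the flask at about (518, 57).

>>> {"op": "carry_out", "data": {
  "steps": [
    [[0,0,0],0],
    [[0,0,0],0],
    [[0,0,0],0],
    [[0,0,0],0]
  ],
  "gripper": 66
}}

```text
time_s: 10.55
tcp_pos: [493.6, -324.2, 139.4]
orientation: [2.215, 2.219, 0.003]
wrist_force: [0.4, -0.5, 0.3]
gripper_width: 62.0
```

>>> {"op": "carry_out", "data": {
  "steps": [
    [[0,0,-20],0],
    [[0,0,-50],0],
    [[0,0,-85],0],
    [[40,0,-100],0],
    [[90,5,-110],0]
  ]
}}

```text
time_s: 11.05
tcp_pos: [497.6, -235.3, 250.2]
orientation: [2.217, 2.215, 0.003]
wrist_force: [1.1, 0.0, -0.6]
gripper_width: 65.8
```

>>> {"op": "carry_out", "data": {
  "steps": [
    [[45,3,0],0],
    [[90,6,0],0],
    [[135,9,0],0],
    [[180,12,0],0],
    [[200,15,0],0]
  ]
}}

```text
time_s: 11.55
tcp_pos: [512.4, -32.3, 249.6]
orientation: [2.214, 2.217, 0.004]
wrist_force: [-0.0, -0.1, -0.4]
gripper_width: 66.1
```

>>> {"op": "carry_out", "data": {
  "steps": [
    [[0,0,0],0],
    [[0,0,0],0]
  ]
}}

```text
time_s: 11.75
tcp_pos: [512.4, -32.2, 249.5]
orientation: [2.213, 2.219, 0.004]
wrist_force: [-0.2, 0.8, 0.6]
gripper_width: 66.1
```

```bash
python3 - <<'E'
from h import *
f,T,s=wrist(); cv2.imwrite("pics/w2.png",f["img"][:,:,::-1]); np.save("T2.npy",T)
move((518,57,210),0)
E
```

```text
t 11.8 tcp [512.4 -32.8 249.5] yaw 0.002 shift [90.   5.5 39.2] spin 0.0015234378747541744 q6 -0.19 F [ 0.4 -0.1  0.2] w 66.0
```

View pics/w2.png

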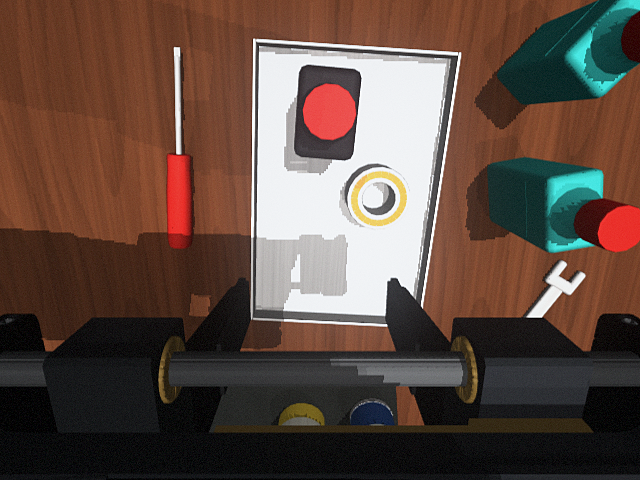

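Picture 6 shows the flask cap at (329,111) and the bearing ring at (377,195), with nothing else in the tray.

```bash
python3 - <<'E'
from h import *
f=bot.grab_frame("wrist");T=np.load("T2.npy")
for u,z in(((329,111),169),((377,195.5),40)): print(ray_hit(f,u,z,T))
move((518.5,57,210),0)
E
```

```text
[518.9  58.2]
[572.  -17.8]
t 11.85 tcp [512.4 -33.2 249.5] yaw 0.001 shift [90.4  5.9 39.2] spin 0.0006362838675637583 q6 -0.19 F [-0.7 -0.4 -0.1] w 66.0
```

>>> {"op": "carry_out", "data": {
  "steps": [
    [[40,3,10],0],
    [[80,5,20],0],
    [[90,6,39],0],
    [[90,6,39],0]
  ]
}}

```text
time_s: 12.25
tcp_pos: [517.9, 56.7, 208.4]
orientation: [2.216, 2.219, -0.0]
wrist_force: [-0.4, -0.6, -0.8]
gripper_width: 66.1
```

>>> {"op": "carry_out", "data": {
  "steps": [
    [[0,0,15],0],
    [[0,0,35],0],
    [[0,0,55],0],
    [[0,0,64],0],
    [[0,0,64],0]
  ]
}}

```text
time_s: 12.75
tcp_pos: [518.1, 55.3, 144.0]
orientation: [2.219, 2.218, -0.002]
wrist_force: [0.5, -0.2, -0.1]
gripper_width: 65.8
```

```bash
python3 - <<'E'
from h import *
move((518.7,57,145.5),0)
E
```

```text
t 12.75 tcp [518.1  55.3 144. ] yaw -0.0 shift [ 1.7  0.6 -1.5] spin -0.00025546801976039646 q6 -0.01 F [ 0.5 -0.2 -0.1] w 65.8
```

>>> {"op": "carry_out", "data": {
  "steps": [
    [[1.5,0.5,-1.5],0],
    [[1.5,0.5,-1.5],0]
  ]
}}

```text
time_s: 12.95
tcp_pos: [519.2, 56.5, 146.7]
orientation: [2.218, 2.217, -0.0]
wrist_force: [-0.1, 0.7, 0.6]
gripper_width: 66.1
```

>>> {"op": "carry_out", "data": {
  "steps": [
    [[0,0,0],0],
    [[0,0,0],0],
    [[0,0,0],0],
    [[0,0,0],0],
    [[0,0,0],0]
  ],
  "gripper": 22
}}

```text
time_s: 13.45
tcp_pos: [519.2, 56.5, 146.7]
orientation: [2.218, 2.217, 0.0]
wrist_force: [-0.0, -0.0, 0.7]
gripper_width: 33.3
```

>>> {"op": "carry_out", "data": {
  "steps": [
    [[0,0,-10],0],
    [[0,0,-35],0],
    [[0,0,-60],0],
    [[-20,-5,-70],0],
    [[-55,-15,-70],0]
  ]
}}

```text
time_s: 13.95
tcp_pos: [504.5, 2.4, 218.7]
orientation: [2.214, 2.218, 0.003]
wrist_force: [0.2, -2.1, -4.9]
gripper_width: 33.2
```

```bash
python3 - <<'E'
from h import *
move((402.5,-332,215),0)
E
```

```text
t 13.95 tcp [504.5   2.4 218.7] yaw 0.002 shift [-334.2 -102.6    4.4] spin 0.0018927043404031174 q6 -0.12 F [ 0.2 -2.1 -4.9] w 33.2
```

>>> {"op": "carry_out", "data": {
  "steps": [
    [[-40,-20,0],0],
    [[-80,-40,0],0],
    [[-120,-60,0],0],
    [[-160,-80,0],0],
    [[-200,-95,0],0]
  ]
}}

```text
time_s: 14.45
tcp_pos: [408.3, -198.9, 219.3]
orientation: [2.214, 2.219, 0.003]
wrist_force: [1.7, 0.1, -4.3]
gripper_width: 33.4
```

>>> {"op": "carry_out", "data": {
  "steps": [
    [[-40,-3,0],0],
    [[-80,-6,0],0],
    [[-115,-7,0],0],
    [[-134,-7.5,2],0],
    [[-134,-7.5,10],0]
  ]
}}

```text
time_s: 14.95
tcp_pos: [401.1, -334.9, 210.0]
orientation: [2.216, 2.215, 0.002]
wrist_force: [0.5, 0.5, -4.7]
gripper_width: 33.8
```

```bash
python3 - <<'E'
from h import *
move((402.5,-332,147.7),0)
E
```

```text
t 14.95 tcp [ 401.1 -334.9  210. ] yaw -0.0 shift [ 3.2  1.  62.3] spin -2.808634561035639e-05 q6 -0.82 F [ 0.5  0.5 -4.7] w 33.8
```

>>> {"op": "carry_out", "data": {
  "steps": [
    [[3,1,12],0],
    [[3,1,28],0],
    [[3,1,43],0],
    [[3,1,50],0],
    [[3,1,52],0]
  ]
}}

```text
time_s: 15.45
tcp_pos: [402.4, -331.2, 157.3]
orientation: [2.216, 2.217, 0.003]
wrist_force: [-0.0, 1.0, -3.5]
gripper_width: 33.5
```

>>> {"op": "carry_out", "data": {
  "steps": [
    [[0,0,3],0],
    [[0,0,6],0],
    [[0,0,8.5],0],
    [[0,0,10],0],
    [[0,0,11],0]
  ]
}}

```text
time_s: 15.95
tcp_pos: [403.0, -331.6, 147.8]
orientation: [2.214, 2.216, 0.003]
wrist_force: [-0.3, 5.0, 20.8]
gripper_width: 33.3
```

>>> {"op": "carry_out", "data": {
  "steps": [
    [[0,0,0.8],0],
    [[0,0,1.2],0]
  ]
}}

```text
time_s: 16.15
tcp_pos: [403.3, -331.8, 147.8]
orientation: [2.213, 2.215, 0.003]
wrist_force: [-2.4, 4.8, 15.7]
gripper_width: 33.4
```

>>> {"op": "carry_out", "data": {
  "steps": [
    [[0,0,0],0],
    [[0,0,0],0],
    [[0,0,0],0],
    [[0,0,0],0]
  ],
  "gripper": 66
}}

```text
time_s: 16.55
tcp_pos: [403.4, -331.9, 147.8]
orientation: [2.213, 2.214, 0.003]
wrist_force: [-0.3, -0.1, -0.4]
gripper_width: 59.8
```

>>> {"op": "carry_out", "data": {
  "steps": [
    [[0,0,-20],0],
    [[0,0,-50],0],
    [[0,0,-90],0],
    [[30,20,-110],0],
    [[70,50,-110],-0.1]
  ]
}}

```text
time_s: 17.05
tcp_pos: [453.0, -262.2, 260.7]
orientation: [2.1, 2.315, 0.003]
wrist_force: [0.2, -1.1, -0.9]
gripper_width: 65.8
```

```bash
python3 - <<'E'
from h import *
f=bot.grab_frame("scene"); cv2.imwrite("pics/s2.png",f["img"][100:360,100:460,::-1].repeat(2,0).repeat(2,1))
move((565,-20,200),np.pi/2)
E
```

```text
t 17.1 tcp [ 456.  -256.   259.3] yaw 0.11 shift [223.  133.6  59.2] spin -1.4603100749492635 q6 -0.75 F [ 1.4  4.5 -1.2] w 65.8
```

View pics/s2.png

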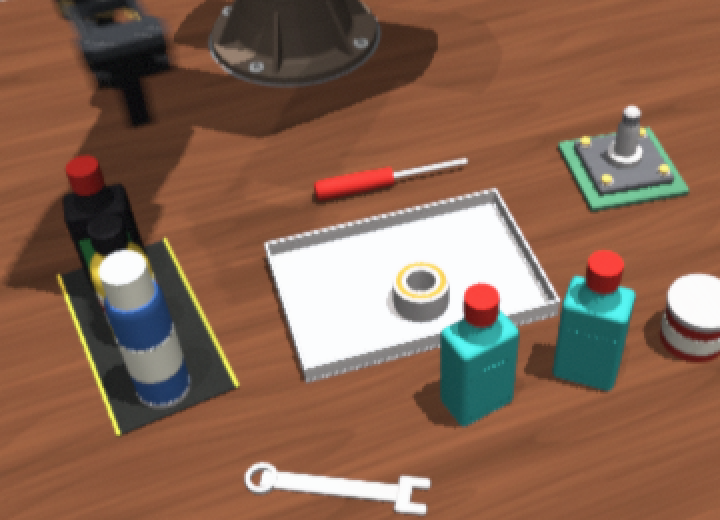

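All three containers stand upright on the mat, and only the bearing is left in the tray.

>>> {"op": "carry_out", "data": {
  "steps": [
    [[40,22,0],-0.14],
    [[80,45,10],-0.28],
    [[120,68,20],-0.42],
    [[160,91,30],-0.56],
    [[200,114,40],-0.7]
  ],
  "gripper": 95
}}

```text
time_s: 17.6
tcp_pos: [548.3, -43.1, 218.7]
orientation: [1.152, 2.908, -0.002]
wrist_force: [1.0, -1.0, 0.6]
gripper_width: 94.3
```

```bash
python3 - <<'E'
from h import *
move((565,-20,200),np.pi/2)
E
```

```text
t 17.6 tcp [548.3 -43.1 218.7] yaw 0.816 shift [ 3.9 28.2 18.7] spin -0.7545547520849074 q6 -1.01 F [ 1.  -1.   0.6] w 94.3
```

>>> {"op": "carry_out", "data": {
  "steps": [
    [[1,6,4],-0.14],
    [[2,12,8],-0.28],
    [[3,18,12],-0.42],
    [[4,24,16],-0.56],
    [[4,28,19],-0.7]
  ]
}}

```text
time_s: 18.1
tcp_pos: [564.8, -19.6, 199.2]
orientation: [0.076, 3.129, -0.009]
wrist_force: [0.6, 1.0, 0.1]
gripper_width: 95.2
```

>>> {"op": "carry_out", "data": {
  "steps": [
    [[0,0,0],-0.06],
    [[0,0,0],-0.06]
  ]
}}

```text
time_s: 18.3
tcp_pos: [564.8, -19.5, 198.8]
orientation: [-0.02, 3.13, -0.01]
wrist_force: [0.0, -0.4, 0.7]
gripper_width: 95.0
```

```bash
python3 - <<'E'
from h import *
f,T,s=wrist(); cv2.imwrite("pics/w3.png",f["img"][:,:,::-1]); np.save("T3.npy",T)
move((571,-20,200),np.pi/2)
E
```

```text
t 18.35 tcp [564.8 -19.6 199. ] yaw 1.581 shift [-6.2 -0.5 -1. ] spin 0.010057902862928625 q6 -1.73 F [-1.4 -0.2  0.2] w 95.0
```

View pics/w3.png

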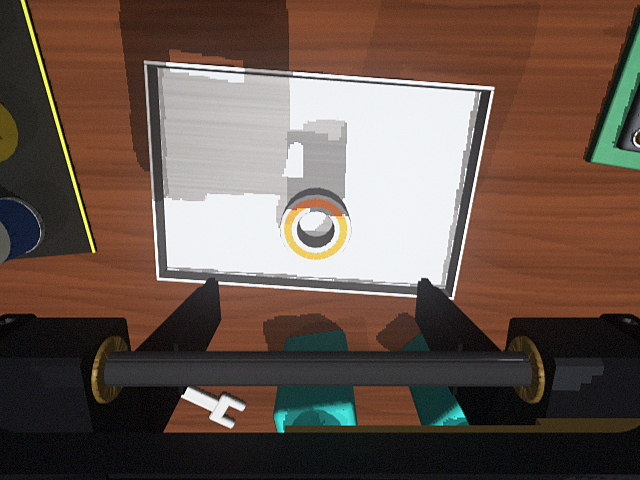

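Picture 8 shows the bearing's upper face centred at about (316,228).

```bash
python3 - <<'E'
from h import *
f=bot.grab_frame("wrist");T=np.load("T3.npy")
b=ray_hit(f,(316,228),40,T);print(b)
move((b[0],b[1],60),np.pi/2)
E
```

```text
[572.  -20.4]
t 18.4 tcp [564.8 -19.7 199. ] yaw 1.58 shift [-5.600e+00  1.000e-01  1.391e+02] spin 0.009350731702468584 q6 -1.73 F [-0.4  0.   0.6] w 95.1
```

>>> {"op": "carry_out", "data": {
  "steps": [
    [[-2,0,30],0.01],
    [[-4,0,65],0.01],
    [[-5.5,0,100],0.01],
    [[-5.5,0,130],0.01],
    [[-5.5,0,139],0.01]
  ]
}}

```text
time_s: 18.9
tcp_pos: [570.7, -20.5, 57.6]
orientation: [0.004, 3.134, -0.009]
wrist_force: [-0.2, -0.6, 0.1]
gripper_width: 95.3
```

```bash
python3 - <<'E'
from h import *
move((572,-20.4,7),np.pi/2)
E
```

```text
t 18.9 tcp [570.7 -20.5  57.6] yaw 1.568 shift [-0.9  0.4 50.6] spin -0.0024741708912316973 q6 -1.71 F [-0.2 -0.6  0.1] w 95.3
```

>>> {"op": "carry_out", "data": {
  "steps": [
    [[-0.9,0.4,15],0],
    [[-0.9,0.4,30],0],
    [[-0.9,0.4,43],0],
    [[-0.9,0.4,50],0],
    [[-0.9,0.4,50],0]
  ]
}}

```text
time_s: 19.4
tcp_pos: [571.9, -20.4, 7.2]
orientation: [0.005, 3.135, -0.009]
wrist_force: [-0.5, -1.0, 0.1]
gripper_width: 94.7
```

>>> {"op": "carry_out", "data": {
  "steps": [
    [[0,0,0],0],
    [[0,0,0],0],
    [[0,0,0],0],
    [[0,0,0],0],
    [[0,0,0],0]
  ],
  "gripper": 50,
  "newtons": 40
}}

```text
time_s: 19.9
tcp_pos: [572.2, -20.5, 7.6]
orientation: [0.005, 3.134, -0.009]
wrist_force: [0.5, -1.6, 2.3]
gripper_width: 62.5
```

```bash
python3 - <<'E'
from h import *
move((572,-20.4,160),np.pi/2)
E
```

```text
t 19.9 tcp [572.2 -20.5   7.6] yaw 1.568 shift [  -1.    -0.8 -152.4] spin -0.0028972971321918894 q6 -1.71 F [ 0.5 -1.6  2.3] w 62.5
```

>>> {"op": "carry_out", "data": {
  "steps": [
    [[0,0,-12],0],
    [[0,0,-40],0],
    [[0,0,-80],0],
    [[0,0,-120],0],
    [[10,20,-160],0]
  ]
}}

```text
time_s: 20.4
tcp_pos: [561.2, -0.7, 169.5]
orientation: [0.007, 3.133, -0.009]
wrist_force: [1.4, 0.3, -3.0]
gripper_width: 62.9
```

>>> {"op": "carry_out", "data": {
  "steps": [
    [[20,40,-6],0],
    [[40,80,-12],0],
    [[60,120,-18],0],
    [[80,160,-24],0],
    [[98,185,-30],0]
  ]
}}

```text
time_s: 20.9
tcp_pos: [462.1, 187.0, 198.3]
orientation: [0.006, 3.134, -0.009]
wrist_force: [0.8, 0.2, -3.3]
gripper_width: 62.8
```

>>> {"op": "carry_out", "data": {
  "steps": [
    [[0,0,0],0],
    [[0,0,0],0],
    [[0,0,0],0]
  ]
}}

```text
time_s: 21.2
tcp_pos: [462.3, 186.5, 198.4]
orientation: [0.006, 3.134, -0.009]
wrist_force: [1.1, 0.6, -3.8]
gripper_width: 63.0
```

```bash
python3 - <<'E'
from h import *
f,T,s=wrist(); cv2.imwrite("pics/w4.png",f["img"][:,:,::-1]); np.save("T4.npy",T)
move((458.5,297,200),np.pi/2)
E
```

```text
t 21.25 tcp [462.4 186.3 198.2] yaw 1.566 shift [  4.4 110.7  -2.5] spin -0.004530488837411584 q6 -1.31 F [-0.2  0.1 -3.7] w 62.8
```

View pics/w4.png

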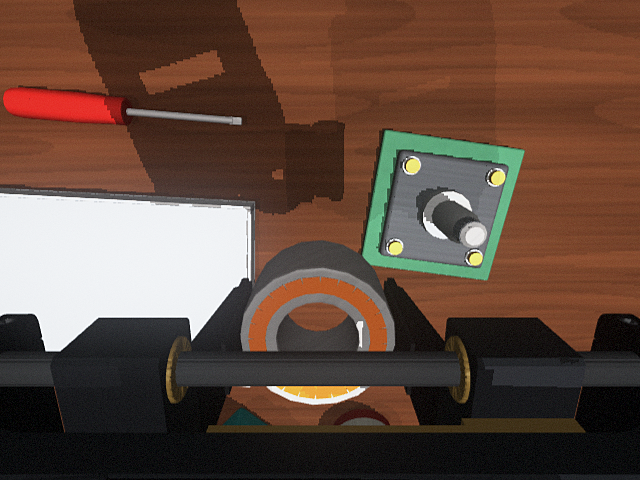

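Picture 9 shows the axle tip at (473,234) and its bolts at (412,166), (497,178), (475,258) and (396,247). The held bearing's face is centred at about (318,337).

```bash
python3 - <<'E'
from h import *
f=bot.grab_frame("wrist");T=np.load("T4.npy")
print("tip",ray_hit(f,(473,234),98,T))
print("bolts",np.mean([ray_hit(f,p,29,T) for p in((412,166),(497,178),(475,258),(396,247))],0))
print("brg",ray_hit(f,(318.5,337),230.6,T))
a=cv2.imread("pics/w4.png"); cv2.imwrite("pics/c3.png",cv2.hconcat([cv2.resize(a[225:420,225:410],None,fx=2.15,fy=2.15,interpolation=cv2.INTER_CUBIC),cv2.resize(a[120:290,355:530],(400,419),interpolation=cv2.INTER_CUBIC)]))
E
```

```text
tip [457.7 300.3]
bolts [458.675 301.275]
brg [462.  188.5]
```

View pics/c3.png

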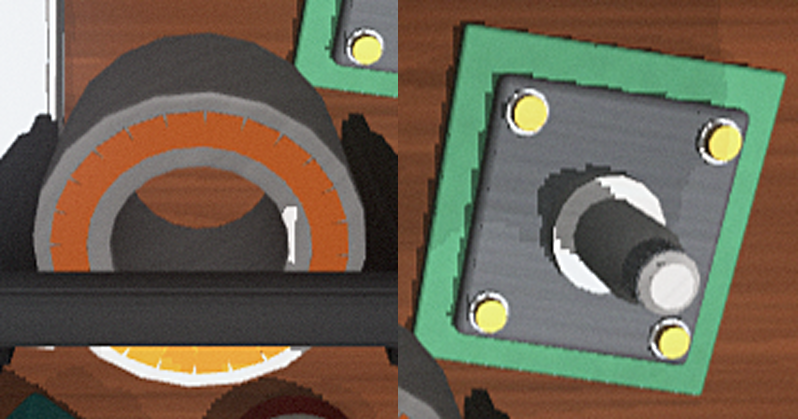

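>>> {"op": "carry_out", "data": {
  "steps": [
    [[1,35,0],0],
    [[2,75,0],0],
    [[3,105,0],0],
    [[4,113,10],0],
    [[4,113,40],0]
  ]
}}

```text
time_s: 21.8
tcp_pos: [460.5, 299.9, 158.2]
orientation: [0.007, 3.13, -0.006]
wrist_force: [0.0, -0.4, -4.6]
gripper_width: 62.8
```

>>> {"op": "carry_out", "data": {
  "steps": [
    [[0,0,15],0],
    [[0,0,28],0],
    [[0,0,28],0]
  ]
}}

```text
time_s: 22.1
tcp_pos: [460.5, 298.7, 128.5]
orientation: [0.008, 3.133, -0.009]
wrist_force: [0.5, -0.5, -3.5]
gripper_width: 62.9
```

```bash
python3 - <<'E'
from h import *
move((458.8,299.3,108),np.pi/2)
E
```

```text
t 22.1 tcp [460.5 298.7 128.5] yaw 1.565 shift [ 1.9  0.7 20.4] spin -0.005308353479400951 q6 -1.1 F [ 0.5 -0.5 -3.5] w 62.9
```

>>> {"op": "carry_out", "data": {
  "steps": [
    [[1.9,0.7,6],0],
    [[1.9,0.7,14],0],
    [[1.9,0.7,20],0],
    [[1.9,0.7,20],0]
  ]
}}

```text
time_s: 22.5
tcp_pos: [458.5, 299.1, 107.8]
orientation: [0.008, 3.134, -0.01]
wrist_force: [-0.5, -0.3, -4.5]
gripper_width: 63.1
```

```bash
python3 - <<'E'
from h import *
f,T,s=wrist(); np.save("T5.npy",T)
cv2.imwrite("pics/w5.png",cv2.resize(f["img"][200:440,200:440,::-1],None,fx=2.4,fy=2.4,interpolation=cv2.INTER_CUBIC))
move((458.8,299.3,108),np.pi/2)
E
```

```text
t 22.55 tcp [458.7 299.2 108.2] yaw 1.566 shift [-0.1  0.1  0.2] spin -0.005288317805643539 q6 -1.09 F [-0.9  0.6 -3.3] w 63.0
```

View pics/w5.png

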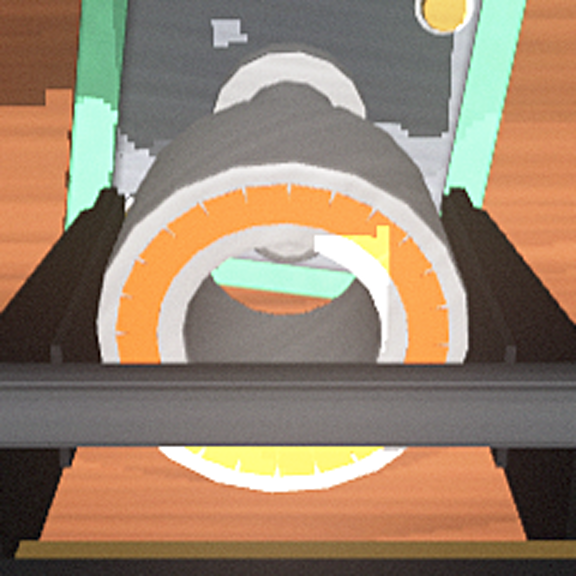

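```bash
python3 - <<'E'
from h import *
f=bot.grab_frame("wrist");T=np.load("T5.npy")
g=lambda u,v,z:ray_hit(f,(200+u/2.4,200+v/2.4),z,T)
print("tip lower edge",g(287,260,98),g(287,250,98),"brg",g(282,327,108.2-4.6+37),"shoulder L,R",g(215,105,34),g(367,105,34), "sh top",g(291,52,34))
E
```

```text
tip lower edge [467.1 301.5] [464.7 301.5] brg [457.6 300.8] shoulder L,R [452.6 281.6] [452.7 323.5] sh top [437.6 302.6]
```

```bash
python3 - <<'E'
from h import *
move((459.2,300.4,90),np.pi/2)
move((459.2,300.4,76),np.pi/2)
E
```

```text
t 22.6 tcp [458.9 299.3 108.5] yaw 1.566 shift [-0.2  1.2 18.5] spin -0.005226772415562353 q6 -1.09 F [ 0.2 -0.4 -5. ] w 62.8
t 22.6 tcp [458.9 299.3 108.5] yaw 1.566 shift [-0.1  1.2 32.5] spin -0.005226772415562353 q6 -1.09 F [ 0.2 -0.4 -5. ] w 62.8
```

>>> {"op": "carry_out", "data": {
  "steps": [
    [[-0.2,1.2,4],0],
    [[-0.2,1.2,9],0],
    [[-0.2,1.2,14],0],
    [[-0.2,1.2,18],0],
    [[-0.2,1.2,20],0]
  ]
}}

```text
time_s: 23.1
tcp_pos: [459.1, 300.3, 87.9]
orientation: [0.008, 3.134, -0.009]
wrist_force: [-1.1, 0.6, -4.1]
gripper_width: 62.9
```

>>> {"op": "carry_out", "data": {
  "steps": [
    [[0,0,3],0],
    [[0,0,6],0],
    [[0,0,9],0],
    [[0,0,11],0],
    [[0,0,11],0]
  ]
}}

```text
time_s: 23.6
tcp_pos: [459.1, 300.2, 76.7]
orientation: [0.008, 3.134, -0.01]
wrist_force: [0.0, -0.0, -4.4]
gripper_width: 63.0
```

>>> {"op": "carry_out", "data": {
  "steps": [
    [[0,0,2],0],
    [[0,0,4],0],
    [[0,0,6],0],
    [[0,0,8],0],
    [[0,0,8],0]
  ]
}}

```text
time_s: 24.1
tcp_pos: [459.0, 300.1, 68.4]
orientation: [0.008, 3.135, -0.01]
wrist_force: [0.0, 0.7, -3.9]
gripper_width: 62.9
```

>>> {"op": "carry_out", "data": {
  "steps": [
    [[0,0,4],0],
    [[0,0,8],0],
    [[0,0,12],0],
    [[0,0,15],0],
    [[0,0,15],0]
  ]
}}

```text
time_s: 24.6
tcp_pos: [458.9, 299.9, 52.9]
orientation: [0.008, 3.135, -0.01]
wrist_force: [-0.4, 0.0, -4.1]
gripper_width: 62.8
```

>>> {"op": "carry_out", "data": {
  "steps": [
    [[0,0,4],0],
    [[0,0,8],0],
    [[0,0,11],0],
    [[0,0,13],0],
    [[0,0,14.5],0]
  ]
}}

```text
time_s: 25.1
tcp_pos: [459.0, 299.8, 38.6]
orientation: [0.008, 3.135, -0.011]
wrist_force: [-5.5, -2.4, 20.3]
gripper_width: 63.0
```

>>> {"op": "carry_out", "data": {
  "steps": [
    [[0,0,0.7],0],
    [[0,0,1.4],0],
    [[0,0,1.4],0]
  ]
}}

```text
time_s: 25.4
tcp_pos: [459.0, 299.8, 38.6]
orientation: [0.008, 3.135, -0.01]
wrist_force: [-5.4, -3.8, 14.9]
gripper_width: 62.8
```

Seated: the bearing touched at exactly the expected height. Now I release it and rise.

>>> {"op": "carry_out", "data": {
  "steps": [
    [[0,0,0],0],
    [[0,0,0],0],
    [[0,0,0],0],
    [[0,0,0],0],
    [[0,0,0],0]
  ],
  "gripper": 92
}}

```text
time_s: 25.9
tcp_pos: [459.0, 299.8, 38.4]
orientation: [0.008, 3.135, -0.01]
wrist_force: [-0.4, -0.9, 0.3]
gripper_width: 91.4
```

>>> {"op": "carry_out", "data": {
  "steps": [
    [[0,0,-15],0],
    [[0,0,-45],0],
    [[0,0,-85],0],
    [[0,0,-130],0],
    [[0,0,-175],0]
  ]
}}

```text
time_s: 26.4
tcp_pos: [457.5, 300.8, 215.0]
orientation: [0.008, 3.135, -0.011]
wrist_force: [0.4, 0.0, -0.5]
gripper_width: 92.1
```

```bash
python3 - <<'E'
from h import *
f,T,s=wrist(); np.save("T6.npy",T)
cv2.imwrite("pics/w6.png",f["img"][100:340,200:440,::-1].repeat(2,0).repeat(2,1))
move((450,-200,240),0)
E
```

```text
t 26.45 tcp [459.6 302.  222.1] yaw 1.566 shift [   6.8 -502.1  -16.8] spin 1.5656694541078298 q6 -1.09 F [1.2 0.6 6.3] w 92.0
```

View pics/w6.png

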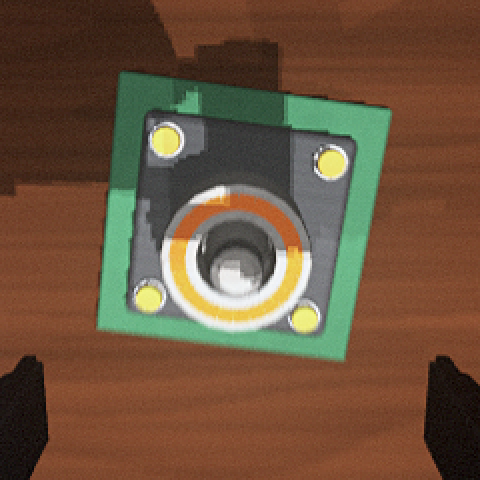

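Picture 11 shows the bearing seated level around the journal. Now back to the flask.

>>> {"op": "carry_out", "data": {
  "steps": [
    [[0,-48,-6],0.14],
    [[1,-96,-12],0.28],
    [[2,-144,-18],0.42],
    [[3,-192,-24],0.56],
    [[3,-240,-30],0.7]
  ],
  "gripper": 64,
  "newtons": 25
}}

```text
time_s: 26.95
tcp_pos: [454.4, 60.4, 252.7]
orientation: [1.087, 2.931, 0.005]
wrist_force: [1.4, -0.8, -1.1]
gripper_width: 64.9
```

```bash
python3 - <<'E'
from h import *
move((420,-190,250),0)
E
```

```text
t 26.95 tcp [454.4  60.4 252.7] yaw 0.86 shift [-137.2 -212.3    2.8] spin 0.8604451899912431 q6 -0.87 F [ 1.4 -0.8 -1.1] w 64.9
```

>>> {"op": "carry_out", "data": {
  "steps": [
    [[-26,-40,0],0.14],
    [[-52,-80,0],0.28],
    [[-78,-120,0],0.42],
    [[-104,-160,0],0.56],
    [[-130,-200,0],0.7]
  ]
}}

```text
time_s: 27.45
tcp_pos: [421.9, -177.9, 252.7]
orientation: [2.035, 2.376, 0.013]
wrist_force: [1.9, 0.5, -0.7]
gripper_width: 64.0
```

```bash
python3 - <<'E'
from h import *
move((403.3,-331.9,230),0)
E
```

```text
t 27.45 tcp [ 421.9 -177.9  252.7] yaw 0.155 shift [-149.2  -42.4   22.8] spin 0.1545454903989556 q6 -0.71 F [ 1.9  0.5 -0.7] w 64.0
```

>>> {"op": "carry_out", "data": {
  "steps": [
    [[-40,-11,5],0.14],
    [[-80,-22,10],0.155],
    [[-120,-33,15],0.155],
    [[-149,-42,22],0.155],
    [[-149,-42,22],0.155]
  ]
}}

```text
time_s: 27.95
tcp_pos: [402.8, -334.5, 229.4]
orientation: [2.217, 2.209, 0.014]
wrist_force: [-0.5, 0.0, 0.8]
gripper_width: 63.9
```

```bash
python3 - <<'E'
from h import *
move((403.3,-331.9,147.8),0)
E
```

```text
t 27.95 tcp [ 402.8 -334.5  229.4] yaw -0.004 shift [ 2.8 -0.7 81.6] spin -0.0036279632610214385 q6 -0.83 F [-0.5  0.   0.8] w 63.9
```

>>> {"op": "carry_out", "data": {
  "steps": [
    [[2.5,-0.5,20],0],
    [[2.5,-0.5,45],0],
    [[2.5,-0.5,70],0],
    [[2.5,-0.5,81],0],
    [[2.5,-0.5,81.5],0]
  ]
}}

```text
time_s: 28.45
tcp_pos: [403.3, -331.4, 146.9]
orientation: [2.219, 2.211, 0.014]
wrist_force: [0.2, 0.0, 1.0]
gripper_width: 64.3
```

>>> {"op": "carry_out", "data": {
  "steps": [
    [[0,0,0],0],
    [[0,0,0],0],
    [[0,0,0],0],
    [[0,0,0],0],
    [[0,0,0],0]
  ],
  "gripper": 22
}}

```text
time_s: 28.95
tcp_pos: [403.5, -331.5, 147.4]
orientation: [2.218, 2.211, 0.014]
wrist_force: [0.8, 0.0, 3.7]
gripper_width: 33.7
```

>>> {"op": "carry_out", "data": {
  "steps": [
    [[0,0,-10],0],
    [[0,0,-35],0],
    [[0,0,-60],0],
    [[20,0,-70],0],
    [[60,2,-70],0]
  ]
}}

```text
time_s: 29.45
tcp_pos: [404.9, -272.2, 218.8]
orientation: [2.219, 2.206, 0.014]
wrist_force: [1.5, 1.2, -4.6]
gripper_width: 33.4
```

```bash
python3 - <<'E'
from h import *
move((519.2,56.5,215),0)
E
```

```text
t 29.45 tcp [ 404.9 -272.2  218.8] yaw -0.006 shift [329.3 112.4   4.6] spin -0.005686991782913209 q6 -0.73 F [ 1.5  1.2 -4.6] w 33.4
```

>>> {"op": "carry_out", "data": {
  "steps": [
    [[45,15,0],0],
    [[90,30,0],0],
    [[135,45,0],0],
    [[180,60,0],0],
    [[220,75,0],0]
  ]
}}

```text
time_s: 29.95
tcp_pos: [480.5, -49.8, 219.5]
orientation: [2.219, 2.207, 0.014]
wrist_force: [0.8, -1.3, -4.6]
gripper_width: 33.3
```

>>> {"op": "carry_out", "data": {
  "steps": [
    [[35,12,0],0],
    [[70,25,0],0],
    [[100,35,0],0],
    [[109,37,0],0],
    [[109,37,0],0]
  ]
}}

```text
time_s: 30.45
tcp_pos: [517.4, 60.3, 219.5]
orientation: [2.217, 2.21, 0.012]
wrist_force: [0.7, -0.8, -4.5]
gripper_width: 33.8
```

```bash
python3 - <<'E'
from h import *
move((519.2,56.8,155),0)
E
```

```text
t 30.45 tcp [517.4  60.3 219.5] yaw -0.003 shift [-3.4  0.9 64.5] spin -0.002952559322042081 q6 -0.01 F [ 0.7 -0.8 -4.5] w 33.8
```

>>> {"op": "carry_out", "data": {
  "steps": [
    [[-3,1,15],0],
    [[-3.4,1,32],0],
    [[-3.4,1,50],0],
    [[-3.4,1,62],0],
    [[-3.4,1,64],0]
  ]
}}

```text
time_s: 30.95
tcp_pos: [518.4, 56.0, 154.4]
orientation: [2.219, 2.21, 0.01]
wrist_force: [-0.3, 0.1, -3.9]
gripper_width: 33.8
```

>>> {"op": "carry_out", "data": {
  "steps": [
    [[0,0,3],0],
    [[0,0,6],0],
    [[0,0,8],0],
    [[0,0,9],0],
    [[0,0,10],0]
  ]
}}

```text
time_s: 31.45
tcp_pos: [519.9, 56.1, 146.4]
orientation: [2.217, 2.208, 0.014]
wrist_force: [-0.1, 2.0, 18.6]
gripper_width: 33.4
```

>>> {"op": "carry_out", "data": {
  "steps": [
    [[0,0,0.8],0],
    [[0,0,1.2],0]
  ]
}}

```text
time_s: 31.65
tcp_pos: [520.7, 56.2, 146.4]
orientation: [2.215, 2.207, 0.017]
wrist_force: [-0.9, 0.8, 13.2]
gripper_width: 33.4
```

>>> {"op": "carry_out", "data": {
  "steps": [
    [[0,0,0],0],
    [[0,0,0],0],
    [[0,0,0],0],
    [[0,0,0],0]
  ],
  "gripper": 64
}}

```text
time_s: 32.05
tcp_pos: [520.7, 56.2, 146.4]
orientation: [2.215, 2.207, 0.017]
wrist_force: [-0.3, 0.3, 0.6]
gripper_width: 60.2
```

>>> {"op": "carry_out", "data": {
  "steps": [
    [[0,0,-20],0],
    [[0,0,-50],0],
    [[0,0,-80],0],
    [[-40,-4,-95],0],
    [[-90,-8,-100],0]
  ]
}}

```text
time_s: 32.55
tcp_pos: [511.0, -33.0, 248.2]
orientation: [2.21, 2.209, 0.02]
wrist_force: [-0.4, -0.0, -0.8]
gripper_width: 64.2
```

>>> {"op": "carry_out", "data": {
  "steps": [
    [[-45,-3,0],0],
    [[-90,-6,0],0],
    [[-135,-9,0],0],
    [[-180,-12,0],0],
    [[-225,-15,0],0]
  ]
}}

```text
time_s: 33.05
tcp_pos: [495.5, -259.9, 248.4]
orientation: [2.21, 2.209, 0.02]
wrist_force: [0.4, 0.3, 0.6]
gripper_width: 64.0
```

```bash
python3 - <<'E'
from h import *
move((493.6,-324.2,210),0)
E
```

```text
t 33.05 tcp [ 495.5 -259.9  248.4] yaw -0.0 shift [-64.2  -2.7  38.5] spin -0.0003568039808463652 q6 -0.61 F [0.4 0.3 0.6] w 64.0
```

>>> {"op": "carry_out", "data": {
  "steps": [
    [[-40,-2,0],0],
    [[-64,-2.5,10],0],
    [[-64,-2.5,30],0],
    [[-64,-2.5,38],0],
    [[-64,-2.5,38],0]
  ]
}}

```text
time_s: 33.55
tcp_pos: [493.4, -323.5, 209.5]
orientation: [2.212, 2.211, 0.02]
wrist_force: [-0.2, 1.0, 0.1]
gripper_width: 63.7
```

```bash
python3 - <<'E'
from h import *
move((493.6,-324.2,139.4),0)
E
```

```text
t 33.55 tcp [ 493.4 -323.5  209.5] yaw -0.0 shift [-0.6 -1.1 70.1] spin -0.00022317336332711157 q6 -0.7 F [-0.2  1.   0.1] w 63.7
```

>>> {"op": "carry_out", "data": {
  "steps": [
    [[-0.6,-1,18],0],
    [[-0.6,-1,38],0],
    [[-0.6,-1,58],0],
    [[-0.6,-1,69],0],
    [[-0.6,-1,70],0]
  ]
}}

```text
time_s: 34.05
tcp_pos: [493.7, -323.6, 139.0]
orientation: [2.212, 2.213, 0.02]
wrist_force: [1.3, -0.4, 0.5]
gripper_width: 64.2
```

>>> {"op": "carry_out", "data": {
  "steps": [
    [[0,0,0],0],
    [[0,0,0],0],
    [[0,0,0],0],
    [[0,0,0],0],
    [[0,0,0],0]
  ],
  "gripper": 24
}}

```text
time_s: 34.55
tcp_pos: [493.8, -323.7, 139.6]
orientation: [2.211, 2.212, 0.02]
wrist_force: [0.7, 0.4, 4.4]
gripper_width: 35.7
```

>>> {"op": "carry_out", "data": {
  "steps": [
    [[0,0,-10],0],
    [[0,0,-35],0],
    [[0,0,-60],0],
    [[20,0,-70],0],
    [[60,1,-70],0]
  ]
}}

```text
time_s: 35.05
tcp_pos: [493.7, -264.3, 211.0]
orientation: [2.212, 2.207, 0.02]
wrist_force: [-0.1, 1.0, -3.6]
gripper_width: 35.7
```

>>> {"op": "carry_out", "data": {
  "steps": [
    [[45,1,0],0],
    [[90,2,0],0],
    [[135,4,0],0],
    [[180,6,0],0],
    [[215,7,0],0]
  ]
}}

```text
time_s: 35.55
tcp_pos: [500.2, -46.4, 210.8]
orientation: [2.211, 2.209, 0.02]
wrist_force: [1.3, -0.2, -1.5]
gripper_width: 35.4
```

```bash
python3 - <<'E'
from h import *
move((499,-25.9,147),0)
E
```

```text
t 35.55 tcp [500.2 -46.4 210.8] yaw -0.001 shift [20.6 -2.6 63.7] spin -0.001208394225300724 q6 -0.23 F [ 1.3 -0.2 -1.5] w 35.4
```

>>> {"op": "carry_out", "data": {
  "steps": [
    [[15,-1,0],0],
    [[21,-2.5,10],0],
    [[21,-2.5,32],0],
    [[21,-2.5,55],0],
    [[21,-2.5,63],0]
  ]
}}

```text
time_s: 36.05
tcp_pos: [497.7, -25.6, 145.5]
orientation: [2.214, 2.21, 0.017]
wrist_force: [0.5, -0.0, -1.6]
gripper_width: 35.7
```

>>> {"op": "carry_out", "data": {
  "steps": [
    [[0,0,0],0]
  ]
}}

```text
time_s: 36.15
tcp_pos: [497.2, -25.9, 144.5]
orientation: [2.216, 2.211, 0.015]
wrist_force: [0.1, 0.7, -2.5]
gripper_width: 35.5
```

>>> {"op": "carry_out", "data": {
  "steps": [
    [[0,1,2],0],
    [[0,2,4],0],
    [[0,2,5.5],0],
    [[0,2,6.5],0],
    [[0,2,7.2],0]
  ]
}}

```text
time_s: 36.65
tcp_pos: [500.0, -26.2, 138.5]
orientation: [2.214, 2.21, 0.017]
wrist_force: [-2.9, -2.2, 17.8]
gripper_width: 35.9
```

>>> {"op": "carry_out", "data": {
  "steps": [
    [[0,0,0.8],0],
    [[0,0,1.2],0]
  ]
}}

```text
time_s: 36.85
tcp_pos: [500.2, -26.5, 138.5]
orientation: [2.213, 2.209, 0.017]
wrist_force: [-3.5, -2.0, 14.6]
gripper_width: 35.1
```

>>> {"op": "carry_out", "data": {
  "steps": [
    [[0,0,0],0],
    [[0,0,0],0],
    [[0,0,0],0],
    [[0,0,0],0]
  ],
  "gripper": 66
}}

```text
time_s: 37.25
tcp_pos: [500.2, -26.4, 138.5]
orientation: [2.213, 2.209, 0.017]
wrist_force: [-0.9, -0.3, 0.9]
gripper_width: 62.0
```

>>> {"op": "carry_out", "data": {
  "steps": [
    [[0,0,-20],0],
    [[0,0,-50],0],
    [[0,0,-85],0],
    [[-35,10,-105],0],
    [[-80,25,-112],0]
  ]
}}

```text
time_s: 37.75
tcp_pos: [523.6, -106.1, 253.9]
orientation: [2.207, 2.21, 0.02]
wrist_force: [0.8, -0.5, -0.5]
gripper_width: 65.8
```

>>> {"op": "carry_out", "data": {
  "steps": [
    [[-42,12,0],0],
    [[-84,24,0],0],
    [[-126,36,0],0],
    [[-168,48,0],0],
    [[-200,55,0],0]
  ]
}}

```text
time_s: 38.25
tcp_pos: [579.2, -308.4, 255.3]
orientation: [2.208, 2.209, 0.02]
wrist_force: [0.4, 0.8, -0.2]
gripper_width: 66.3
```

```bash
python3 - <<'E'
from h import *
move((582.5,-312.2,215),0)
E
```

```text
t 38.25 tcp [ 579.2 -308.4  255.3] yaw 0.0 shift [-3.6  2.5 40.4] spin 0.00045079572718398353 q6 -0.6 F [ 0.4  0.8 -0.2] w 66.3
```

>>> {"op": "carry_out", "data": {
  "steps": [
    [[-3.6,2,15],0],
    [[-3.6,2,40],0],
    [[-3.6,1.7,70],0],
    [[-3.6,1.4,95],0],
    [[-3.6,1.4,99],0]
  ]
}}

```text
time_s: 38.75
tcp_pos: [581.4, -310.7, 152.7]
orientation: [2.212, 2.214, 0.018]
wrist_force: [0.4, 0.2, -0.0]
gripper_width: 66.2
```

>>> {"op": "carry_out", "data": {
  "steps": [
    [[0,0,0],0],
    [[0,0,0],0],
    [[0,0,0],0],
    [[0,0,0],0],
    [[0,0,0],0]
  ],
  "gripper": 30
}}

```text
time_s: 39.25
tcp_pos: [581.9, -311.0, 154.0]
orientation: [2.21, 2.212, 0.019]
wrist_force: [1.3, 0.2, 5.3]
gripper_width: 42.8
```

```bash
python3 - <<'E'
from h import *
move((511,-103,225),0)
E
```

```text
t 39.25 tcp [ 581.9 -311.   154. ] yaw 0.001 shift [207.9 -69.4 -72.6] spin 0.0007786160384994911 q6 -0.6 F [1.3 0.2 5.3] w 42.8
```

>>> {"op": "carry_out", "data": {
  "steps": [
    [[0,0,-10],0],
    [[0,0,-35],0],
    [[0,0,-60],0],
    [[20,-7,-70],0],
    [[55,-18,-70],0]
  ]
}}

```text
time_s: 39.75
tcp_pos: [562.8, -257.0, 225.4]
orientation: [2.211, 2.208, 0.02]
wrist_force: [0.4, 0.5, -2.0]
gripper_width: 42.8
```

>>> {"op": "carry_out", "data": {
  "steps": [
    [[40,-13,0],0],
    [[80,-27,0],0],
    [[120,-40,0],0],
    [[147,-49,0],0],
    [[154,-52,0],0]
  ]
}}

```text
time_s: 40.25
tcp_pos: [509.8, -100.5, 224.5]
orientation: [2.209, 2.211, 0.02]
wrist_force: [-0.5, -0.9, -2.8]
gripper_width: 42.8
```

```bash
python3 - <<'E'
from h import *
move((510.8,-101.8,161),0)
E
```

```text
t 40.25 tcp [ 509.8 -100.5  224.5] yaw 0.001 shift [-1.1 -0.3 63.5] spin 0.0008804812060623224 q6 -0.33 F [-0.5 -0.9 -2.8] w 42.8
```

>>> {"op": "carry_out", "data": {
  "steps": [
    [[-1,-0.3,12],0],
    [[-1,-0.3,30],0],
    [[-1,-0.3,48],0],
    [[-1,-0.3,60],0],
    [[-1,-0.3,62],0]
  ]
}}

```text
time_s: 40.75
tcp_pos: [510.4, -102.3, 160.8]
orientation: [2.211, 2.211, 0.018]
wrist_force: [-0.3, 0.2, -2.3]
gripper_width: 42.8
```

>>> {"op": "carry_out", "data": {
  "steps": [
    [[0,0,0],0]
  ]
}}

```text
time_s: 40.85
tcp_pos: [510.6, -102.9, 160.6]
orientation: [2.212, 2.211, 0.018]
wrist_force: [-1.2, -0.1, -2.8]
gripper_width: 43.0
```

>>> {"op": "carry_out", "data": {
  "steps": [
    [[0.5,0,2],0],
    [[0.8,0,4],0],
    [[0.8,0,6],0],
    [[0.8,0,7.6],0],
    [[0.8,0,8.6],0]
  ]
}}

```text
time_s: 41.35
tcp_pos: [511.3, -102.2, 152.7]
orientation: [2.211, 2.21, 0.019]
wrist_force: [-0.3, 0.9, 14.1]
gripper_width: 43.0
```

>>> {"op": "carry_out", "data": {
  "steps": [
    [[0,0,0.8],0],
    [[0,0,1.2],0]
  ]
}}

```text
time_s: 41.55
tcp_pos: [511.6, -102.3, 152.7]
orientation: [2.21, 2.209, 0.019]
wrist_force: [-2.4, 2.3, 15.7]
gripper_width: 42.8
```

Release, rise clear and check from the top camera.

>>> {"op": "carry_out", "data": {
  "steps": [
    [[0,0,0],0],
    [[0,0,0],0],
    [[0,0,0],0],
    [[0,0,0],0]
  ],
  "gripper": 66
}}

```text
time_s: 41.95
tcp_pos: [511.7, -102.3, 152.7]
orientation: [2.21, 2.209, 0.019]
wrist_force: [-0.0, -0.3, -0.3]
gripper_width: 64.9
```

>>> {"op": "carry_out", "data": {
  "steps": [
    [[0,0,-20],0],
    [[0,0,-50],0],
    [[0,0,-85],0],
    [[-40,0,-110],0],
    [[-85,0,-120],0]
  ]
}}

```text
time_s: 42.45
tcp_pos: [509.8, -187.2, 275.7]
orientation: [2.204, 2.21, 0.022]
wrist_force: [0.9, -0.0, -0.0]
gripper_width: 65.5
```

>>> {"op": "carry_out", "data": {
  "steps": [
    [[-40,-5,0],0],
    [[-80,-10,0],0],
    [[-120,-15,0],0],
    [[-150,-20,0],0],
    [[-150,-20,0],0]
  ]
}}

```text
time_s: 42.95
tcp_pos: [489.4, -340.4, 275.3]
orientation: [2.208, 2.206, 0.021]
wrist_force: [-0.1, 0.4, 0.1]
gripper_width: 66.0
```

```bash
python3 - <<'E'
from h import *
f=bot.grab_frame("top"); a=f["img"][:,:,::-1]
o=cv2.imread("pics/top0.png")
g=lambda m:cv2.resize(m[195:365,230:400],(400,400),interpolation=cv2.INTER_CUBIC)
cv2.imwrite("pics/t2.png",cv2.hconcat([g(o),g(a)]))
f=bot.grab_frame("scene"); cv2.imwrite("pics/s3.png",f["img"][100:360,120:480,::-1].repeat(2,0).repeat(2,1))
move((511,-300,280),0)
E
```

```text
t 43.05 tcp [ 489.9 -337.4  275.5] yaw 0.001 shift [37.3 21.3 -4.1] spin 0.0013986128472449622 q6 -0.73 F [-0.8  0.3 -0.5] w 66.0
```

View pics/t2.png

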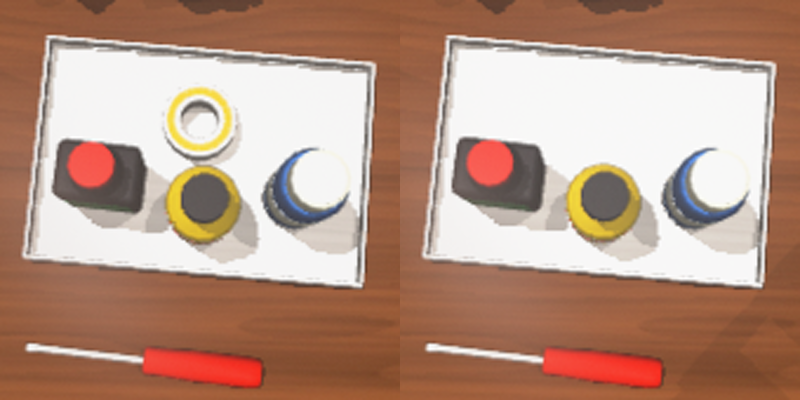

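View pics/s3.png

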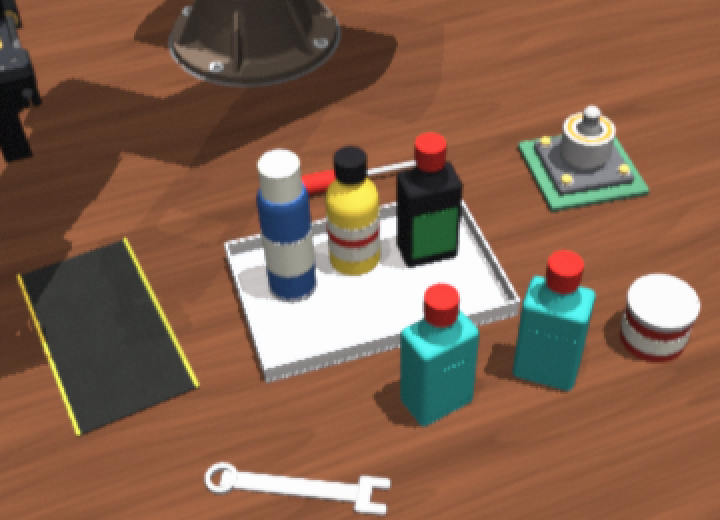

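Both views (13 pictures viewed in all) show the containers upright on their old spots to within about 1–2 mm. The bearing is seated on the axle and the bystanders are where they were.

```bash
python3 -c "
from rig import bot
print(bot.job_done())"
```

```text
the job is handed in; nothing more can be done
None
```

The job is handed in, at about 43 s of the 138 s allowed; no verdict was reported. I stood the can, bottle and flask on the mat, slid the bearing onto the stub axle, then put each container back in the tray.

**Bearing:** it slid down with no side force until it touched the shoulder. Contact came at TCP z 38.6 mm, which puts its underside at about 34 mm, and the wrist picture shows it level around the journal.

**Containers:** the before and after top views show all three upright and within about 1–2 mm of where they started. Each touched down within 0.3 mm of the height I expected before I let go.

**Bystanders:** the screwdriver looks unmoved in the before/after top view. The grease tin, spanner and turquoise look-alikes look unmoved in the scene view.

**Disagreements:**
- The top and wrist cameras differed by 2–4 mm in y on the bearing and axle. I settled that by comparing the held bearing with the axle in one wrist picture.
- The tool drifted to about 0.02 rad of tilt by the end, well under the 0.1 rad limit.

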